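# Roll the spare feed roller onto the check line

## Robot

A 7-joint arm with a two-finger parallel gripper is mounted at the origin on the work surface. World frame = base frame: x ahead of the robot, y to its left, z up, the work surface at z = 0. Lengths are in m, angles in rad, forces in N, time in s.
With the tool pointing down it reaches from about 0.425 to 0.875 m from the base axis. Payload 4.7 kg.
Tool frame: the origin (TCP) lies between the finger pads; the fingertips stand ctrl.tip_reach ahead of it and the grasp point (between the pads) lies 5 mm behind it (ctrl.tip_reach is the distance from the TCP to the fingertips, in m); z points along the fingers, y is the direction in which the jaws open and shut (so a half turn about z gives the same grasp; the last joint's range is limited). The gripper opens to 87 mm and grips with 3 to 60 N. Pads are 19 mm wide; open, the fingers measure 117 mm over their backs; the gripper's body (75 mm by 190 mm) begins 51 mm behind the grasp point.
Start: joints at [-1.191, 0.321, -0.07, 1.45, 0.023, 1.371, -0.057], TCP at [0.233, 0.607, 0.237] pointing down, gripper open.
Joint ranges: [-2.86, 2.86], [-0.3, 2.09], [-1.38, 1.24], [0.06, 2.45], [-1.56, 4.7], [0.09, 2.05], [-2.69, 2.69]. Speed limits (rad/s): [2.57, 2.57, 3.14, 3.14, 3.14, 3.14, 3.14].

## Interface

Orientations are given as a rotation vector (axis times angle).
In Python, from bench import ctrl gives the robot as it stands.
- The arm moves only by the shell command python3 -m handwheel 'ROWS' [FORCE]. ROWS is JSON, a list of rows, each a list of 7 numbers: the shift along the tool's x, y, z in mm, then the turn, a rotation vector about the tool's x, y, z in rad, then the gripper's target within -1 to 1 (shut at 1, half-way at 0, fully open at -1). In form: [[dx, dy, dz, ax, ay, az, grip], ...]. A call has 1 to 12 rows; each row is the pose to reach, as a shift and turn from the pose commanded when the call began, along the tool's axes at that moment; what a row does not reach only later rows make up. A row lasts 1/8 s, in which the tool goes at most 62.5 mm and 10.7 degrees, less where a joint would pass 70% of its speed; a pose out of reach is approached as far as the arm can. A call with a gripper value outside its range is refused whole. The fingers move at their own pace and stop on an object; FORCE is the grip in N (left out, the last holds). Time passes only in rows, so rows that repeat a pose let the fingers close. It gives the time, the measured TCP pose, the force and the opening at its end, in the units of the state.
- ctrl.get_state(): the state, without advancing time (a new reading comes with each control period).
- ctrl.get_image(name): name is "side" or "top"; returns the picture (420x560x3 uint8, red, green, blue); there is no depth.
- ctrl.camera_model(name): a dict with "mtx" (3x3 intrinsics, pixels), "xyz" and "orientation" of the camera in the world. Camera axes: x right, y up, looking along -z (the intrinsics and any distortion apply to the point x, -y, -z); pixel columns grow to the right and rows downward; lengths in m; the calibration is good to about 2 mm. A picture is of the moment at which its call begins. camera_model takes no time and is no camera call.
- ctrl.close_job(): hands the job in, once; it reports no verdict.
The state is a dict: "time": time; "joint_positions": joint angles; "qd": joint speeds; "joint_torque": joint torques, N m; "position": TCP position; "tool_rot": TCP orientation; "ft_force": force on the tool from outside, world axes, zero at the start; "torque": the same for the moment, N m; "grip_width": opening from 0.0 (shut) to 1.0 (fully open).
Only numpy, scipy, OpenCV 4.12 (cv2) and the standard library are available. Lean on these libraries where they do the work, as an engineer would, in place of code of your own. Each camera call takes 0.05 s, during which the arm holds its last target.

## Task

Roll the black feed roller along the grey board, by pushing on it with the fingertips, until it lies at rest lengthwise on the yellow line, its axis over the line and both its ends within the line's length, so it can be checked in. Let it turn over as it goes rather than dragging it, and never pick it up; leave the jar, the small carton and the screwdriver where they are, and take the hand away at the end.

Things in the scene. Friction and masses are not known exactly. Their poses are not given: they have to be found in the camera images.
- roller: Feed roller lying on the board: black rubber cylinder 36 mm in diameter, 110 mm long, on a thin shaft 150 mm long, white gear (28 mm) at its +y end; 160 g. Origin: middle of its axis, 18 mm above the board's top; y along the axis, x and z turn as it rolls (z up at the start). Starts 70 to 105 mm to either side of the line. Rolls with slight resistance; finger on top rolls it half its travel.
- board: Grey checking board, 300 mm (x) by 250 mm (y), 6 mm thick, fixed to the table and never moving. Origin at the centre of its underside, on the table top; z up.
- line (a point): Middle of the yellow line painted on the board's top (6 mm above the table): 14 mm wide along x, 220 mm long along y. Axes as the board's: y runs along the line, x is level and square to it.
- jar: Small jar with a blue lid standing on the board, 34 mm in diameter, 50 mm high, on the other side of the line from the roller, 70 to 105 mm from it; not to be disturbed. Origin at the centre of its underside.
- carton: Small brown cardboard carton standing on the table beside the board, 70 x 50 x 45 mm (x, y, z); not to be disturbed. Origin at the centre of its underside.
- driver: Screwdriver with a green handle lying on the table at the board's other side, 170 mm long along its x; not to be disturbed. Origin at the middle of its length, on its underside.

How it is judged:
By the outcome, as a careful person would: the job done as asked, in the order asked, and still so for the second after the job is handed in, with the robot touching nothing.
It also fails if it takes over 72 s, if anything falls off the work surface, if the arm or the gripper's body presses on something with over 40 N, if the wrist force passes 120 N, or if a joint passes its speed limit or range.

## Working session

There is one attempt and no reset: what is moved stays moved. The work goes in short steps, Python scripts to look and compute and a shell command to move; the robot and the scene stay as the last step left them, time stands still between calls to the robot, and variables do not carry over. Pictures are saved under pics/ and viewed, and the job is handed in when it is done.

```bash
ls; mkdir -p pics; python3 - <<'E'
from bench import ctrl
import cv2
for n in("top","side"):
    cv2.imwrite(f"pics/{n}0.png",ctrl.get_image(n)[:,:,::-1]); print(ctrl.camera_model(n))
print(ctrl.get_state(),ctrl.tip_reach)
E
```

```text
pics
{'mtx': array([[384.45775477,   0.        , 281.53906126],
       [  0.        , 384.45775477, 209.43882123],
       [  0.        ,   0.        ,   1.        ]]), 'xyz': array([0.45724769, 0.06920774, 0.75146614]), 'orientation': array([ 0.15947885, -0.13818712, -1.59399014])}
{'mtx': array([[492.36000647,   0.        , 274.0258991 ],
       [  0.        , 492.36000647, 215.82143637],
       [  0.        ,   0.        ,   1.        ]]), 'xyz': array([ 0.15826765, -0.62610727,  0.79001748]), 'orientation': array([ 0.81511378, -0.21846756, -0.4928959 ])}
{'time': 0.1, 'joint_positions': array([-1.1908896 ,  0.32176803, -0.07005933,  1.45156666,  0.02260608,
        1.37080088, -0.05691003]), 'qd': array([ 0.00051431, -0.00119394,  0.00089606, -0.00295711, -0.0004189 ,
       -0.00086361, -0.0003381 ]), 'joint_torque': array([-1.01654445e-03, -4.92573524e+01, -4.06236621e-01, -3.13400531e+01,
       -6.40669232e-02,  3.94377764e-02,  6.64646245e-05]), 'position': array([0.23239661, 0.60652273, 0.23555137]), 'tool_rot': array([-5.71377844e-01, -3.08897827e+00,  2.73880035e-03]), 'ft_force': array([-0.79834233, -0.36440952,  0.59747315]), 'torque': array([ 0.01254437,  0.03733845, -0.01501223]), 'grip_width': 0.9984489006475992} 0.014
```

View pics/top0.png

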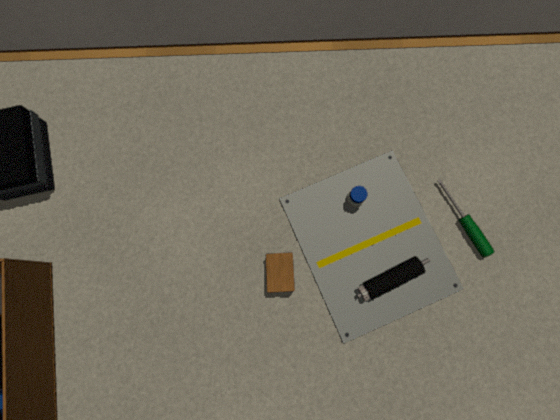

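View pics/side0.png

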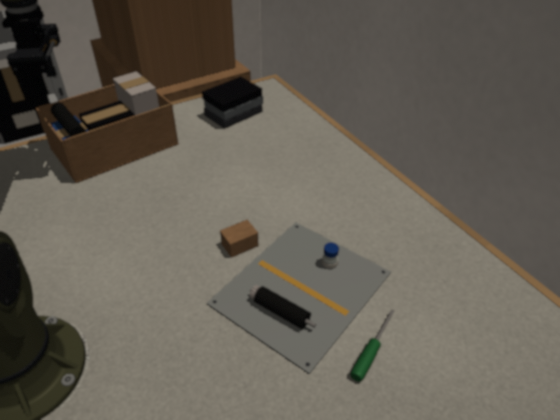

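The top view shows the board with the line running (320,264) to (420,222), the roller body (365,290) to (422,266) with its white gear at the left end, and the jar at (357,197) across the line. The side view agrees. Next I measure.

```bash
cat > h.py <<'E'
import numpy as np, cv2
from scipy.spatial.transform import Rotation as R
from bench import ctrl
def ray(n,uv,z):
    m=ctrl.camera_model(n); K=m["mtx"]; 
    d=np.array([(uv[0]-K[0,2])/K[0,0],-(uv[1]-K[1,2])/K[1,1],-1.])
    d=R.from_rotvec(m["orientation"]).apply(d); c=m["xyz"]
    return c+d*(z-c[2])/d[2]
def big(mask):
    c,_=cv2.findContours(mask.astype(np.uint8),cv2.RETR_EXTERNAL,cv2.CHAIN_APPROX_NONE)
    return max(c,key=cv2.contourArea)
def measure(n,roi):
    im=ctrl.get_image(n); hsv=cv2.cvtColor(im,cv2.COLOR_RGB2HSV)
    r=np.zeros(im.shape[:2],bool); r[roi[1]:roi[3],roi[0]:roi[2]]=1
    out={}
    def ends(c,z):
        P=np.array([ray(n,p[0],z)[:2] for p in c]); P=P.astype(np.float32)*1000
        (cx,cy),(w,h),a=cv2.minAreaRect(P)
        b=cv2.boxPoints(((cx,cy),(w,h),a))
        l=[(b[0]+b[1])/2,(b[2]+b[3])/2] if np.linalg.norm(b[0]-b[1])<np.linalg.norm(b[1]-b[2]) else [(b[1]+b[2])/2,(b[3]+b[0])/2]
        d=l[1]-l[0]
        return dict(c=np.round([cx,cy],1),size=np.round([w,h],1),ang=round(float(np.degrees(np.arctan2(d[1],d[0]))%180),1))
    H,S,V=[hsv[:,:,i].astype(int) for i in range(3)]
    out["line"]=ends(big(r&(H>15)&(H<35)&(S>130)&(V>80)),.006)
    out["black"]=ends(big(r&(V<50)),.024)
    bl=r&(H>105)&(H<130)&(S>120)&(V>60)
    if bl.any(): out["jar"]=ends(big(bl),.056)
    g=(H>50)&(H<75)&(S>150); g[:,:300]=0
    out["driver"]=ends(big(g),.01)
    return im,out
E
python3 - <<'E'
from h import *
for n,roi in(("top",(280,150,465,345)),("side",(210,220,395,370))):
    im,o=measure(n,roi); print(n); [print(k,v) for k,v in o.items()]
# board corners top
print([np.round(ray("top",p,.006)*1000) for p in((392,152),(280,201),(344,341),(463,284))])
print("gear end/shaft far",ray("top",(357,296),.024),ray("top",(429,261),.024))
print("jar base side",ray("side",(330,266),.006), "carton",ray("top",(280,258),.045))
s=ctrl.get_state(); print(R.from_rotvec(s["tool_rot"]).as_matrix().round(3))
E
```

```text
top
line {'c': array([530.4, -89.8]), 'size': array([ 13.4, 218.6]), 'ang': 112.0}
black {'c': array([ 461.7, -126.8]), 'size': array([ 34.5, 119.7]), 'ang': 114.3}
jar {'c': array([616. , -66.4]), 'size': array([27.7, 28.7]), 'ang': 176.5}
driver {'c': array([ 536.8, -294.9]), 'size': array([83.6, 25.8]), 'ang': 29.1}
side
line {'c': array([531.9, -90.1]), 'size': array([ 12.5, 217.2]), 'ang': 111.8}
black {'c': array([ 459.4, -129. ]), 'size': array([ 47.9, 125.7]), 'ang': 114.8}
jar {'c': array([616.2, -69.3]), 'size': array([28.7, 24.8]), 'ang': 54.6}
driver {'c': array([ 537.2, -291.2]), 'size': array([85.6, 17.4]), 'ang': 30.3}
[array([ 711., -149.,    6.]), array([617.,  80.,   6.]), array([349., -31.,   6.]), array([ 446., -262.,    6.])]
gear end/shaft far [ 0.43000401 -0.0573805   0.024     ] [ 0.49017143 -0.1954224   0.024     ]
jar base side [ 0.61477822 -0.07438897  0.006     ] carton [0.5021676  0.08218551 0.045     ]
[[-0.934  0.358 -0.   ]
 [ 0.358  0.934 -0.001]
 [-0.    -0.001 -1.   ]]
```

```bash
cat >> h.py <<'E'
def tool(dw_target_mm, ang):
    """target TCP (mm), tool y heading (deg) with tool vertical -> row"""
    s=ctrl.get_state(); M=R.from_rotvec(s["tool_rot"])
    d=M.inv().apply(np.array(dw_target_mm)-s["position"]*1000)
    y=np.array([np.cos(np.radians(ang)),np.sin(np.radians(ang)),0]); z=np.array([0,0,-1.])
    T=R.from_matrix(np.c_[np.cross(y,z),y,z])
    return np.round(d,1),(M.inv()*T).as_rotvec().round(3)
def roller(n,roi,im=None,k=7):
    im=ctrl.get_image(n) if im is None else im
    m=(cv2.cvtColor(im,cv2.COLOR_RGB2HSV)[:,:,2]<50)
    r=np.zeros(m.shape,np.uint8); r[roi[1]:roi[3],roi[0]:roi[2]]=m[roi[1]:roi[3],roi[0]:roi[2]]
    r=cv2.morphologyEx(r,cv2.MORPH_OPEN,cv2.getStructuringElement(cv2.MORPH_ELLIPSE,(k,k)))
    c=big(r); P=np.array([ray(n,p[0],.024)[:2] for p in c],np.float32)*1000
    ex=np.array([np.cos(np.radians(21.9)),np.sin(np.radians(21.9))]); ey=np.array([-ex[1],ex[0]])
    rel=P-np.array([531,-90]); B=np.c_[rel@ex,rel@ey].astype(np.float32)
    # axis from mid of both long edges, slice by slice
    ys=np.linspace(np.percentile(B[:,1],12),np.percentile(B[:,1],88),12); mid=[]
    for a,b in zip(ys[:-1],ys[1:]):
        q=B[(B[:,1]>=a)&(B[:,1]<b),0]
        if len(q)>1: mid.append(((a+b)/2,(q.max()+q.min())/2,q.max()-q.min()))
    mid=np.array(mid); f=np.polyfit(mid[:,0],mid[:,1],1)
    yc=(B[:,1].max()+B[:,1].min())/2
    print(n,"board x at mid",np.polyval(f,yc).round(1),"y",yc.round(1),"len",np.ptp(B[:,1]).round(1),"yaw deg",-np.degrees(f[0]).round(2)*-1,"w",mid[:,2].mean().round(1))
E
python3 - <<'E'
from h import *
for n,roi in(("top",(280,150,465,345)),("side",(210,220,395,370))):
    roller(n,roi,cv2.imread(f"pics/{n}0.png")[:,:,::-1])
print(tool((530,250,236),114-180+60),tool((461,-127,100),114-180))
E
```

```text
top board x at mid -77.7 y -9.5 len 117.3 yaw deg -2.89 w 33.6
side board x at mid -80.6 y -8.6 len 123.2 yaw deg -2.56 w 46.9
(array([-4.055e+02, -2.267e+02,  2.000e-01]), array([-1.00e-03,  1.00e-03,  1.31e+00])) (array([-475.9, -603.2,  136.6]), array([-0.000e+00,  1.000e-03,  2.357e+00]))
```

```bash
python3 -m handwheel '[[-50,-28,0,0,0,0.15,-1],[-100,-56,0,0,0,0.3,-0.5],[-150,-85,0,0,0,0.45,0],[-200,-112,0,0,0,0.6,0],[-250,-140,0,0,0,0.75,0],[-300,-168,0,0,0,0.92,0],[-350,-196,0,0,0,1.1,0],[-405,-227,0,0,0,1.31,0],[-405,-227,0,0,0,1.31,0],[-405,-227,0,0,0,1.31,0]]'
python3 - <<'E'
from h import *
print(tool((461,-127,100),114.4-180))
E
```

```text
time: 1.45
position: [0.5292, 0.2505, 0.2363]
tool_rot: [-2.334, -2.102, 0.0]
ft_force: [0.0, 0.9, 0.8]
grip_width: 0.503
(array([-382.6,  -28.3,  136.2]), array([-1.00e-03,  0.00e+00,  1.04e+00]))
```

```bash
python3 -m handwheel '[[-50,-4,0,0,0,0.15,0],[-100,-8,0,0,0,0.3,0],[-150,-12,0,0,0,0.45,0],[-200,-16,30,0,0,0.6,0],[-250,-20,60,0,0,0.75,0],[-300,-24,90,0,0,0.9,0],[-350,-27,120,0,0,1.04,0],[-390,-28,136,0,0,1.04,0],[-390,-28,136,0,0,1.04,0],[-390,-28,136,0,0,1.04,0]]'
python3 - <<'E'
from h import *
cv2.imwrite("pics/s1.png",ctrl.get_image("side")[:,:,::-1])
cv2.imwrite("pics/t1.png",ctrl.get_image("top")[:,:,::-1])
print(tool((454,-130,75),114.4-180))
E
```

```text
time: 2.7
position: [0.4614, -0.1327, 0.1007]
tool_rot: [-3.069, -0.669, -0.001]
ft_force: [1.2, 0.4, -0.3]
grip_width: 0.506
(array([-6. , -5.6, 26. ]), array([-0.   , -0.001,  0.004]))
```

View pics/s1.png

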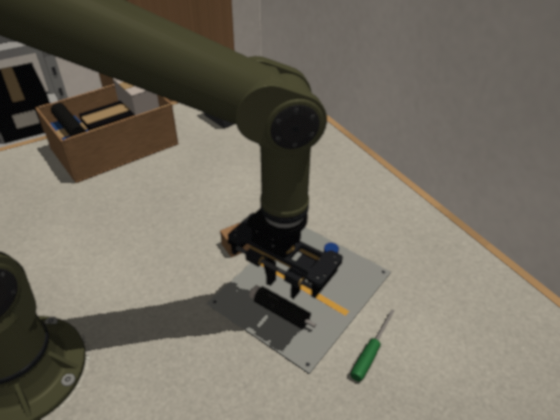

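View pics/t1.png

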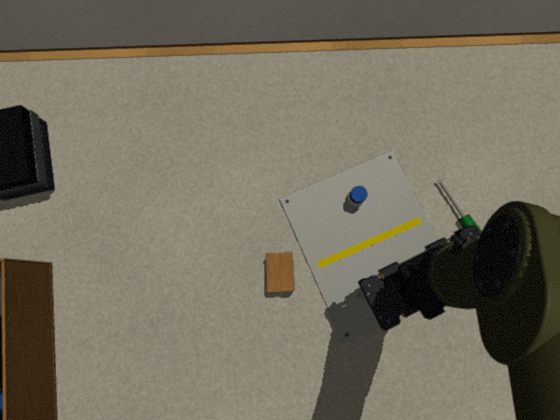

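The fingertips hover above the roller, at about (270,275) and (295,290) in the side view. The top view is mostly covered by the arm. I'll go down in small steps.

```bash
python3 -m handwheel '[[-6,-5,20,0,0,0,0],[-6,-5,38,0,0,0,0],[-6,-5,42,0,0,0,0],[-6,-5,42,0,0,0,0],[-6,-5,42,0,0,0,0]]'; python3 -m handwheel '[[0,0,1,0,0,0,0],[0,0,2,0,0,0,0],[0,0,2,0,0,0,0]]'; python3 -m handwheel '[[0,0,1,0,0,0,0],[0,0,1,0,0,0,0]]'; python3 -m handwheel '[[0,0,1,0,0,0,0],[0,0,1,0,0,0,0]]'
```

```text
time: 3.42
position: [0.4541, -0.1325, 0.0593]
tool_rot: [3.07, 0.665, 0.002]
ft_force: [0.6, -0.7, -0.1]
grip_width: 0.503
time: 3.8
position: [0.4533, -0.1327, 0.0566]
tool_rot: [-3.071, -0.664, -0.0]
ft_force: [0.5, 0.3, 0.7]
grip_width: 0.5
time: 4.05
position: [0.4539, -0.1325, 0.0561]
tool_rot: [-3.07, -0.664, -0.002]
ft_force: [-0.9, 1.0, 4.0]
grip_width: 0.497
time: 4.3
position: [0.4547, -0.1322, 0.056]
tool_rot: [-3.07, -0.664, -0.004]
ft_force: [-1.2, 2.3, 11.4]
grip_width: 0.497
```

```bash
python3 -m handwheel '[[2,0,0,0,0,0,0],[5,0,0,0,0,0,0],[8,0,0,0,0,0.005,0],[11,0,0,0,0,0.01,0],[14,0,0,0,0,0.015,0],[17,0,0,0,0,0.02,0],[20,0,0,0,0,0.02,0],[22,0,0,0,0,0.02,0],[24,0,0,0,0,0.02,0],[25,0,0,0,0,0.02,0],[26,0,0,0,0,0.02,0],[26,0,0,0,0,0.02,0]]'; python3 -m handwheel '[[0,0,-2,0,0,0,0],[0,0,-15,0,0,0,0],[0,0,-15,0,0,0,0]]'
python3 - <<'E'
from h import *
im=ctrl.get_image("side")
cv2.imwrite("pics/s2.png",cv2.resize(im[200:390,190:420,::-1],None,fx=3,fy=3,interpolation=cv2.INTER_CUBIC))
E
```

```text
time: 5.8
position: [0.4788, -0.1211, 0.0562]
tool_rot: [-3.076, -0.635, -0.005]
ft_force: [-0.7, 3.3, 11.4]
grip_width: 0.501
time: 6.18
position: [0.4777, -0.1222, 0.0706]
tool_rot: [3.077, 0.633, 0.003]
ft_force: [-0.4, 0.1, 0.4]
grip_width: 0.495
```

View pics/s2.png

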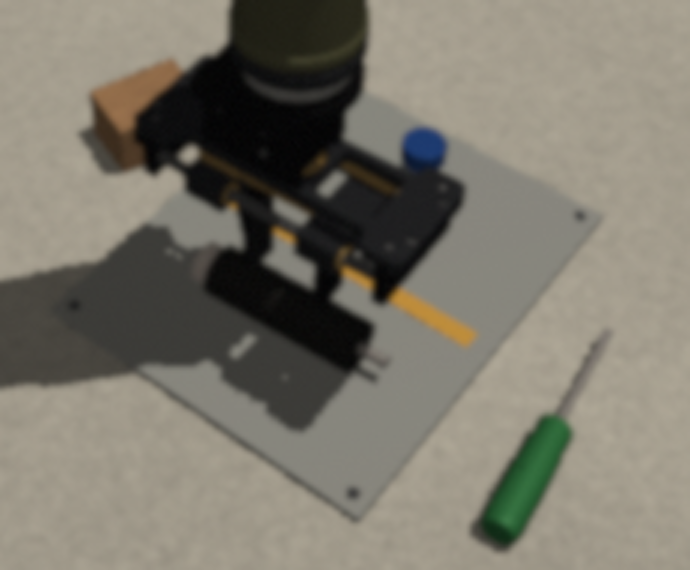

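Roller has moved toward the line and stayed put after the lift. Next stroke.

```bash
python3 -m handwheel '[[-13,0,0,0,0,0,0],[-13,0,10,0,0,0,0],[-13,0,14,0,0,0,0],[-13,0,15,0,0,0,0],[-13,0,15,0,0,0,0]]';  python3 -m handwheel '[[2,0,0,0,0,0,0],[5,0,0,0,0,0.005,0],[8,0,0,0,0,0.01,0],[11,0,0,0,0,0.015,0],[14,0,0,0,0,0.02,0],[17,0,0,0,0,0.02,0],[20,0,0,0,0,0.02,0],[22,0,0,0,0,0.02,0],[24,0,0,0,0,0.02,0],[25,0,0,0,0,0.02,0],[26,0,0,0,0,0.02,0],[26,0,0,0,0,0.02,0]]'; python3 -m handwheel '[[0,0,-2,0,0,0,0],[0,0,-15,0,0,0,0],[-13,0,-15,0,0,0,0],[-13,0,-15,0,0,0,0]]'
python3 - <<'E'
from h import *
im=ctrl.get_image("side")
cv2.imwrite("pics/s3.png",cv2.resize(im[200:390,190:420,::-1],None,fx=3,fy=3,interpolation=cv2.INTER_CUBIC))
E
```

```text
time: 6.85
position: [0.4663, -0.1261, 0.0557]
tool_rot: [-3.076, -0.633, -0.003]
ft_force: [-2.7, 1.7, 13.0]
grip_width: 0.5
time: 8.35
position: [0.4908, -0.115, 0.0561]
tool_rot: [-3.081, -0.605, -0.005]
ft_force: [-2.3, 4.8, 14.0]
grip_width: 0.497
time: 8.85
position: [0.4754, -0.1224, 0.0693]
tool_rot: [-3.083, -0.6, 0.001]
ft_force: [0.0, 0.5, -0.0]
grip_width: 0.497
```

View pics/s3.png

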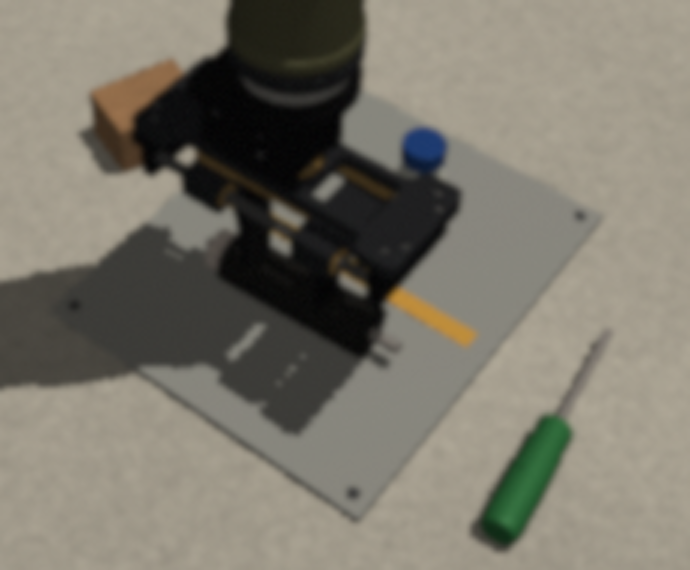

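```bash
python3 - <<'E'
from h import *
ex=np.array([np.cos(np.radians(21.9)),np.sin(np.radians(21.9))]); ey=np.array([-ex[1],ex[0]])
def b(u,v):
    p=ray("side",(190+u/3,200+v/3),.024)[:2]*1000-np.array([531,-90]); return (p@ex).round(1),(p@ey).round(1)
print("shaft tips:",b(385,358),b(398,345)); print("gear",b(205,265),b(222,245))
im=cv2.imread("pics/side0.png")[200:390,190:420]; cv2.imwrite("pics/s0c.png",cv2.resize(im,None,fx=3,fy=3,interpolation=cv2.INTER_CUBIC))
print(b(372,374))
E
```

```text
shaft tips: (np.float64(-57.1), np.float64(-81.3)) (np.float64(-43.8), np.float64(-82.1))
gear (np.float64(-69.0), np.float64(55.0)) (np.float64(-48.6), np.float64(57.0))
(np.float64(-72.0), np.float64(-81.7))
```

View pics/s0c.png

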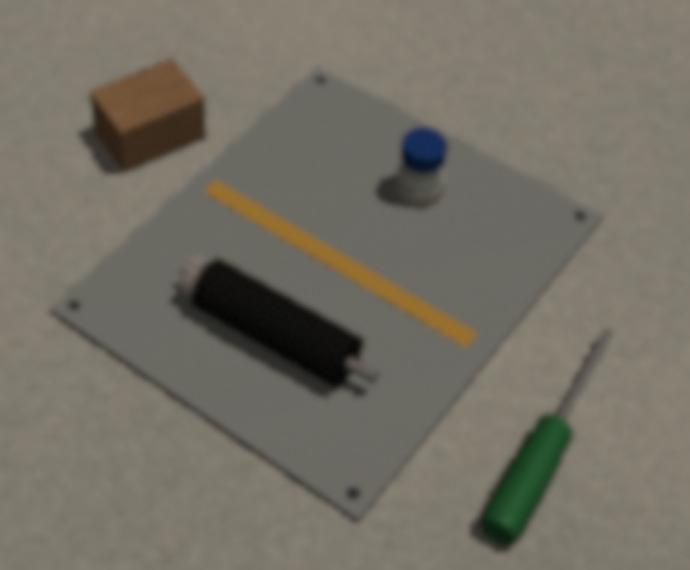

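```bash
python3 -m handwheel '[[0,0,10,0,0,0,0],[0,0,14,0,0,0,0],[0,0,15,0,0,0,0],[0,0,15,0,0,0,0]]';  python3 -m handwheel '[[2,0,0,0,0,0,0],[5,0,0,0,0,0,0],[8,0,0,0,0,0,0],[11,0,0,0,0,0,0],[14,0,0,0,0,0,0],[17,0,0,0,0,0,0],[20,0,0,0,0,0,0],[22,0,0,0,0,0,0],[24,0,0,0,0,0,0],[25,0,0,0,0,0,0],[26,0,0,0,0,0,0],[26,0,0,0,0,0,0]]'; python3 -m handwheel '[[0,0,-2,0,0,0,0],[0,0,-15,0,0,0,0],[-13,0,-15,0,0,0,0],[-13,0,-15,0,0,0,0]]'
python3 -m handwheel '[[0,0,10,0,0,0,0],[0,0,14,0,0,0,0],[0,0,15,0,0,0,0],[0,0,15,0,0,0,0]]';  python3 -m handwheel '[[2,0,0,0,0,0,0],[5,0,0,0,0,0,0],[8,0,0,0,0,0,0],[11,0,0,0,0,0,0],[14,0,0,0,0,0,0],[17,0,0,0,0,0,0],[20,0,0,0,0,0,0],[22,0,0,0,0,0,0],[24,0,0,0,0,0,0],[25,0,0,0,0,0,0],[26,0,0,0,0,0,0],[26,0,0,0,0,0,0]]'; python3 -m handwheel '[[0,0,-2,0,0,0,0],[0,0,-15,0,0,0,0],[-20,0,-60,0,0,0,0],[-80,-10,-100,0,0,0,0],[-140,-20,-140,0,0,0,0],[-150,-20,-150,0,0,0,0],[-150,-20,-150,0,0,0,0]]'
python3 - <<'E'
from h import *
im=ctrl.get_image("side")
cv2.imwrite("pics/s4.png",cv2.resize(im[200:390,190:420,::-1],None,fx=3,fy=3,interpolation=cv2.INTER_CUBIC))
im=ctrl.get_image("top")
cv2.imwrite("pics/t4r.png",im[:,:,::-1])
cv2.imwrite("pics/t4.png",cv2.resize(im[140:350,270:500,::-1],None,fx=2.8,fy=2.8,interpolation=cv2.INTER_CUBIC))
E
```

```text
time: 9.4
position: [0.4779, -0.1209, 0.0556]
tool_rot: [-3.082, -0.603, -0.002]
ft_force: [-1.8, 2.5, 12.4]
grip_width: 0.5
time: 10.9
position: [0.5027, -0.1097, 0.0561]
tool_rot: [-3.08, -0.603, -0.004]
ft_force: [-2.0, 5.7, 15.3]
grip_width: 0.502
time: 11.4
position: [0.4874, -0.1176, 0.0693]
tool_rot: [-3.083, -0.6, 0.001]
ft_force: [-0.2, 0.0, -0.0]
grip_width: 0.499
time: 11.9
position: [0.4897, -0.1161, 0.0554]
tool_rot: [-3.082, -0.603, -0.001]
ft_force: [-1.5, 1.1, 9.6]
grip_width: 0.498
time: 13.4
position: [0.5148, -0.1047, 0.0561]
tool_rot: [-3.08, -0.604, -0.004]
ft_force: [-2.6, 6.1, 14.4]
grip_width: 0.501
time: 14.28
position: [0.3659, -0.1459, 0.2046]
tool_rot: [3.084, 0.599, -0.001]
ft_force: [-1.2, 0.2, 0.1]
grip_width: 0.498
```

View pics/s4.png

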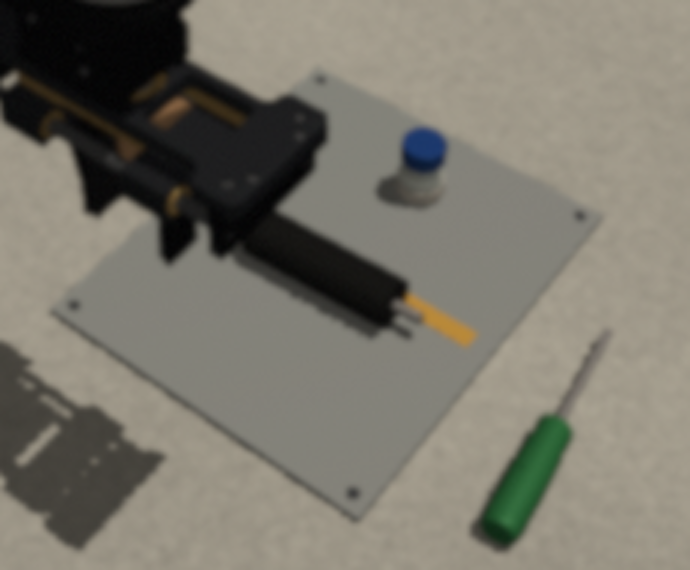

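View pics/t4.png

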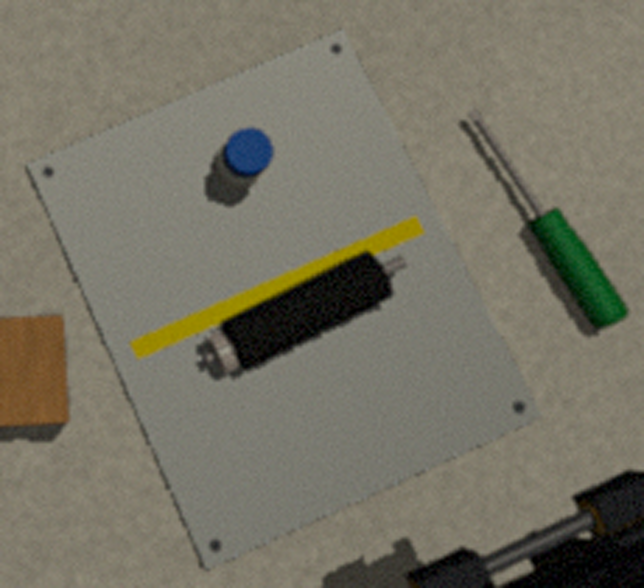

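The top view is clear. The roller lies just short of the line, body (230,345) to (380,275) in the crop, still turned slightly. Measuring it.

```bash
python3 - <<'E'
from h import *
im=cv2.imread("pics/t4r.png")[:,:,::-1]
roller("top",(320,200,450,300),im)
ex=np.array([np.cos(np.radians(22)),np.sin(np.radians(22))]); ey=np.array([-ex[1],ex[0]])
def b(u,v):
    p=ray("top",(270+u/2.8,140+v/2.8),.024)[:2]*1000-np.array([530.5,-89.8]); return (p@ex).round(1),(p@ey).round(1)
print("shaft",b(205,358),b(405,263))
# line edge fit: yellow visible
hsv=cv2.cvtColor(im,cv2.COLOR_RGB2HSV); m=(hsv[:,:,0]>15)&(hsv[:,:,0]<35)&(hsv[:,:,1]>130)&(hsv[:,:,2]>80)
m[:200]=0;m[300:]=0
# far edge of line in crop
P=np.array([ray("top",(u,np.where(m[:,u])[0].min()),.006)[:2]*1000 for u in range(325,416) if m[:,u].any()])
f=np.polyfit(P[:,1],P[:,0],1); print("line edge heading",np.degrees(np.arctan2(1,f[0])))
E
```

```text
top board x at mid -22.6 y -7.8 len 117.1 yaw deg -2.39 w 34.3
shaft (np.float64(-24.5), np.float64(69.0)) (np.float64(-21.0), np.float64(-81.7))
line edge heading 111.89617371846651
```

```bash
python3 - <<'E'
from h import *
print(tool((505.7,-107.4,70),114.3-180))
E
```

```text
(array([142.8,  17.1, 134.8]), array([ 0.   , -0.001, -0.039]))
```

```bash
python3 -m handwheel '[[50,6,30,0,0,-0.02,-0.7],[100,12,65,0,0,-0.04,-0.7],[143,17,90,0,0,-0.04,-0.7],[143,17,120,0,0,-0.04,-0.7],[143,17,135,0,0,-0.04,-0.7],[143,17,135,0,0,-0.04,-0.7],[143,17,135,0,0,-0.04,-0.7]]'
python3 -m handwheel '[[0,0,10,0,0,0,-0.7],[0,0,13,0,0,0,-0.7],[0,0,14,0,0,0,-0.7],[0,0,14,0,0,0,-0.7]]'; python3 -m handwheel '[[0,0,0.5,0,0,0,-0.7],[0,0,1,0,0,0,-0.7],[0,0,1,0,0,0,-0.7]]'
```

```text
time: 15.25
position: [0.5061, -0.1071, 0.0708]
tool_rot: [3.071, 0.663, 0.004]
ft_force: [-0.8, -0.0, -0.7]
grip_width: 0.85
time: 15.75
position: [0.5061, -0.1064, 0.0563]
tool_rot: [-3.07, -0.664, -0.003]
ft_force: [-1.5, 1.2, 4.4]
grip_width: 0.85
time: 16.12
position: [0.507, -0.1061, 0.0561]
tool_rot: [-3.07, -0.664, -0.005]
ft_force: [-1.7, 3.4, 10.5]
grip_width: 0.851
```

```bash
python3 -m handwheel '[[2,0,0,0,0,0.01,-0.7],[4,0,0,0,0,0.02,-0.7],[6,0,0,0,0,0.03,-0.7],[8,0,0,0,0,0.04,-0.7],[10,0,0,0,0,0.05,-0.7],[12,0,0,0,0,0.06,-0.7],[14,0,0,0,0,0.07,-0.7],[16,0,0,0,0,0.08,-0.7],[18,0,0,0,0,0.09,-0.7],[20,0,0,0,0,0.1,-0.7],[20,0,0,0,0,0.1,-0.7]]'; python3 -m handwheel '[[0,0,-2,0,0,0,-0.7],[0,0,-15,0,0,0,-0.7],[-20,0,-60,0,0,0,-0.7],[-80,-10,-100,0,0,0,-0.7],[-140,-20,-140,0,0,0,-0.7],[-155,-20,-140,0,0,0,-0.7],[-155,-20,-140,0,0,0,-0.7]]'
python3 - <<'E'
from h import *
im=ctrl.get_image("top")
cv2.imwrite("pics/t5r.png",im[:,:,::-1])
cv2.imwrite("pics/t5.png",cv2.resize(im[140:350,270:500,::-1],None,fx=2.8,fy=2.8,interpolation=cv2.INTER_CUBIC))
roller("top",(320,200,450,300),im)
E
```

```text
time: 17.5
position: [0.5257, -0.099, 0.0562]
tool_rot: [3.099, 0.51, 0.006]
ft_force: [0.6, -0.2, 8.5]
grip_width: 0.849
time: 18.38
position: [0.3691, -0.1298, 0.1939]
tool_rot: [-3.1, -0.507, 0.003]
ft_force: [1.3, 0.2, -0.6]
grip_width: 0.85
top board x at mid -12.3 y -8.7 len 115.4 yaw deg 2.83 w 35.2
```

View pics/t5.png

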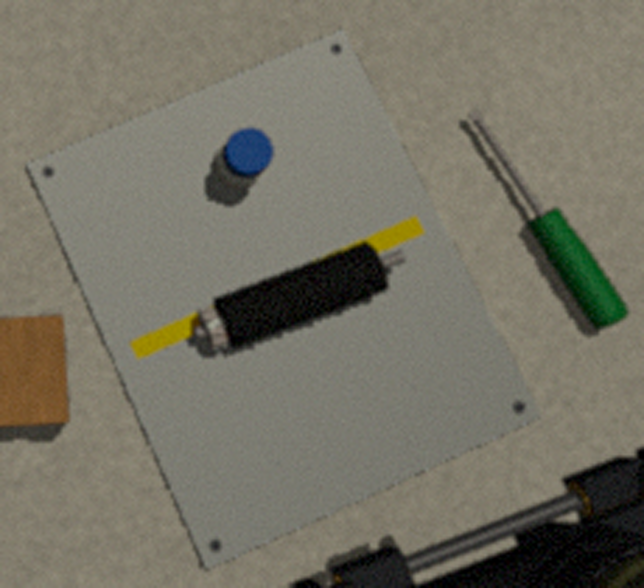

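The twist turned the roller with it, past straight to 2.8° the other way, with the centre now 12.3 mm short of the line. The next stroke is 24 mm with a 0.05 rad counter-turn.

```bash
python3 - <<'E'
from h import *
print(tool((516.5,-104.1,70),109.2-180))
E
```

```text
(array([146.6,  22.6, 124.7]), array([-0.   , -0.001, -0.01 ]))
```

```bash
python3 -m handwheel '[[50,6,30,0,0,-0.01,-0.7],[100,15,65,0,0,-0.01,-0.7],[147,23,90,0,0,-0.01,-0.7],[147,23,115,0,0,-0.01,-0.7],[147,23,125,0,0,-0.01,-0.7],[147,23,125,0,0,-0.01,-0.7],[147,23,125,0,0,-0.01,-0.7]]'
python3 -m handwheel '[[0,0,10,0,0,0,-0.7],[0,0,13,0,0,0,-0.7],[0,0,14,0,0,0,-0.7],[0,0,14,0,0,0,-0.7]]'; python3 -m handwheel '[[0,0,0.5,0,0,0,-0.7],[0,0,1,0,0,0,-0.7],[0,0,1,0,0,0,-0.7]]'
```

```text
time: 19.3
position: [0.5178, -0.1041, 0.0711]
tool_rot: [-3.097, -0.524, -0.005]
ft_force: [0.1, -0.6, -0.0]
grip_width: 0.85
time: 19.8
position: [0.5178, -0.1035, 0.0563]
tool_rot: [-3.097, -0.525, -0.003]
ft_force: [0.0, 0.9, 4.2]
grip_width: 0.851
time: 20.18
position: [0.5187, -0.1033, 0.0562]
tool_rot: [-3.096, -0.525, -0.005]
ft_force: [-1.5, 2.2, 10.2]
grip_width: 0.851
```

```bash
python3 -m handwheel '[[2,0,0,0,0,-0.005,-0.7],[5,0,0,0,0,-0.01,-0.7],[8,0,0,0,0,-0.015,-0.7],[11,0,0,0,0,-0.02,-0.7],[14,0,0,0,0,-0.03,-0.7],[17,0,0,0,0,-0.04,-0.7],[20,0,0,0,0,-0.045,-0.7],[22,0,0,0,0,-0.05,-0.7],[23,0,0,0,0,-0.05,-0.7],[24,0,0,0,0,-0.05,-0.7],[24,0,0,0,0,-0.05,-0.7]]'; python3 -m handwheel '[[0,0,-2,0,0,0,-0.7],[0,0,-15,0,0,0,-0.7],[-20,0,-60,0,0,0,-0.7],[-80,-10,-100,0,0,0,-0.7],[-140,-20,-140,0,0,0,-0.7],[-165,-20,-140,0,0,0,-0.7],[-165,-20,-140,0,0,0,-0.7]]'
python3 - <<'E'
from h import *
im=ctrl.get_image("top")
cv2.imwrite("pics/t6.png",cv2.resize(im[140:350,270:500,::-1],None,fx=2.8,fy=2.8,interpolation=cv2.INTER_CUBIC))
roller("top",(320,200,450,300),im)
E
```

```text
time: 21.55
position: [0.5413, -0.0956, 0.0562]
tool_rot: [-3.083, -0.602, -0.005]
ft_force: [-1.6, 3.1, 10.0]
grip_width: 0.85
time: 22.42
position: [0.3775, -0.1407, 0.1945]
tool_rot: [-3.083, -0.598, 0.0]
ft_force: [0.3, 0.6, -1.1]
grip_width: 0.854
top board x at mid 0.5 y -9.8 len 116.6 yaw deg 0.12 w 35.3
```

View pics/t6.png

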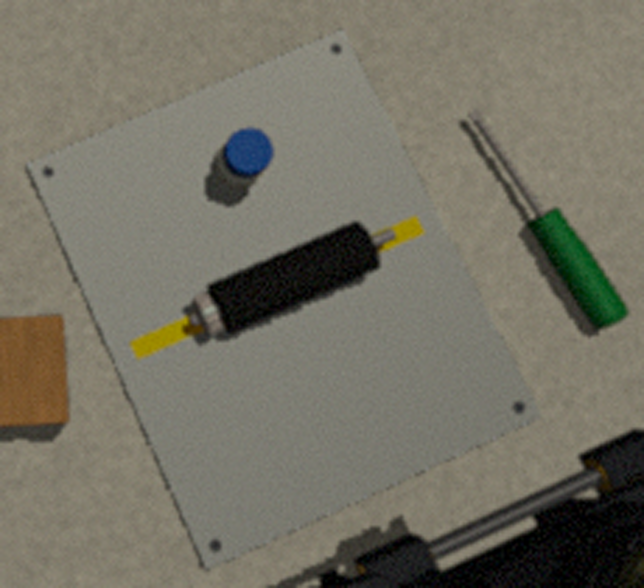

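The roller lies over the line with about equal yellow showing past both ends: shaft ends at crop (190,330) and (395,235). I'll check the side view and that nothing else moved.

```bash
python3 -m handwheel '[[-40,-20,-60,0,0,0,-0.7],[-40,-20,-60,0,0,0,-0.7],[-40,-20,-60,0,0,0,-0.7],[-40,-20,-60,0,0,0,-0.7],[-40,-20,-60,0,0,0,-0.7],[-40,-20,-60,0,0,0,-0.7],[-40,-20,-60,0,0,0,-0.7],[-40,-20,-60,0,0,0,-0.7]]'; python3 - <<'E'
from h import *
im,o=measure("top",(320,180,450,300)); roller("top",(320,200,450,300),im); print(o["jar"],o["driver"])
im=ctrl.get_image("side")
cv2.imwrite("pics/s6.png",cv2.resize(im[200:390,190:420,::-1],None,fx=3,fy=3,interpolation=cv2.INTER_CUBIC))
E
```

```text
time: 23.48
position: [0.3384, -0.1372, 0.2538]
tool_rot: [-3.08, -0.604, 0.004]
ft_force: [0.0, -0.4, 0.3]
grip_width: 0.855
top board x at mid 0.6 y -9.8 len 116.6 yaw deg 0.12 w 35.1
{'c': array([616.1, -66.4]), 'size': array([27.7, 28.7]), 'ang': 176.5} {'c': array([ 537.2, -294.6]), 'size': array([84.3, 24.8]), 'ang': 28.0}
```

View pics/s6.png

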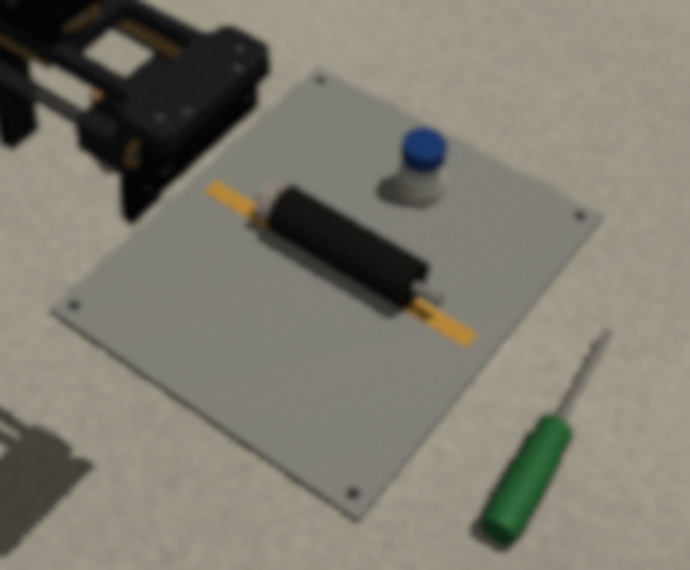

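The side view agrees: the roller is lengthwise on the line, with yellow past both ends at (215,190) and (465,335). The jar and driver are in place and the hand is clear.

```bash
python3 -c "
from bench import ctrl
print(ctrl.close_job(), ctrl.get_state()['time'])"
```

```text
the job is handed in; nothing more can be done
the job is handed in; nothing more can be done
```

The roller lies at rest lengthwise on the yellow line, and I've handed the job in at about 23.6 s of the 72 s allowed. I rolled it there in six short strokes with both fingertips pressing on its top at about 9–15 N. Small hand turns in some of the strokes straightened the axis. It was never gripped or lifted.

- **Position:** in the last top view the axis is about 0.5 mm from the line's centre, within the 2 mm calibration, and 0.1° off parallel. The roller's middle is about 10 mm from the line's middle lengthwise, so both shaft ends are inside the line's length. Two pictures about 1 s apart gave the same reading.
- **Other objects:** the jar and screwdriver measure within 0.5 mm of where they started. I checked the carton by eye only, in the top view, and it looked unmoved. The hand is well clear.
- **Disagreements:**
  - The two cameras differed by about 1.5 mm on the line's centre.
  - The roller moved slightly more than half the finger travel, about 13.9 mm per 26 mm stroke in the first four, so I can't rule out a little slip.
  - My first turning stroke went too far, to 2.8° the other way, and the last stroke corrected it.

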